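# Start the tube scanner and hold the rack square in its corner

## Task

Start the scanner's timed read by squeezing its trigger all the way in and letting it spring fully back. Then take the small tube rack by its carrying handle, keep it upright, stand it flat on the scanning plate with its long side along the long stop, and press it into the corner until it is flush against both stops. Finish while still gripping the rack and pressing it firmly against both stops for the reading, and leave the bottle, jar and well plate where they are.

Things in the scene. Friction and masses are not known exactly. Their poses are not given: they have to be found in the camera images.
- station: fixed aluminium plate, 6 mm thick, carrying two stops and a scanner. Origin: foot of the stops' inner corner, at bench height. x points to the back stop (within 0.3 rad of straight away from the robot), y to the side stop (left), z up. Plate reaches 160 mm to -x, 100 mm to -y. A rack that is home has its origin at x -65, y -42, z 6 mm and its long axis along x. Scanner at x -95, y 165 mm
- side_stop: the long stop, a fixed dark steel bar along the station's x; same origin and axes as the station. Its face is the plane y = 0, looking to -y, and runs 130 mm from the corner to -x; 12 mm thick, smooth (plastic slides on it easily); top 51 mm above the bench for the 65 mm nearest the corner, 26 mm for the rest
- back_stop: the short stop, a fixed dark steel bar along the station's y; same origin and axes as the station. Its face is the plane x = 0, looking to -x, and runs 75 mm from the corner to -y; 12 mm thick, smooth, top 51 mm above the bench
- trigger (a joint): hinge of the scanner's trigger, rad: 0 let go (sprung out), 0.24 fully squeezed against its stop. It takes about 2 N at the finger to start and 6 N to hold fully in, and springs back when let go
- trigger_face (a point): point on the outer face of the scanner's black trigger, 54 mm from its hinge, about 143 mm above the bench; moves with it. Paddle 22 mm wide, hinged 92 mm above the bench on the grip's side facing the station's -y, free end on top at 162 mm. Taken from above at 145 mm height along the station's y, trigger and grip together are 52 mm thick, 39 mm when fully squeezed
- grip_back (a point): point on the back face of the scanner's fixed grip (face looking to the station's +y), 145 mm above the bench, straight behind the trigger. The scanner is clamped head down, looking to the station's -y (head's top 88 mm above the bench at most), its grip upright, up to 180 mm, 28 mm deep along the station's y and 34 mm wide along its x
- rack: loose plastic tube rack on the bench, 130 mm (x) by 84 mm (y) by 45 mm high, with a carrying handle along its middle and eight short capped tubes at its ends (caps' tops 53 mm above the underside, over 24 mm from the middle along x). The same either way round. 0.28 to 0.56 kg. Origin: centre of the underside; z up
- rack_handle (a point): point to grip on the rack's handle, on the rack's middle line, 76 mm above its underside. The handle is a flat upright plate, 14 mm thick (rack y), 66 mm long (rack x), from 45 to 90 mm above the underside
- reagent_bottle: bystander: pale bottle with a narrow neck and cap, 64 mm in diameter, 150 mm tall; origin at the centre of its underside. Leave it alone
- sample_jar: bystander: pale jar with a cap, 56 mm in diameter, 75 mm tall; origin at the centre of its underside. Leave it alone
- well_plate: bystander: clear six-well plate, 86 by 128 by 20 mm; origin at the centre of its underside. Leave it alone
Not all that is in view belongs to the job. Of the things that look like the rack, the middle-sized one is meant.

How it is judged:
By the outcome, as a careful person would: the job done as asked, in the order asked, and still so for the second after the job is handed in, while the arm keeps its last pose, push and grip.
It also fails if it takes over 67 s, if anything falls off the work surface, if the arm or the gripper's body presses on something with over 40 N, if the wrist force passes 120 N, or if a joint passes its speed limit or range.

## Robot

A 6-joint arm with a two-finger parallel gripper is mounted at the origin on the work surface. World frame = base frame: x ahead of the robot, y to its left, z up, the work surface at z = 0. Lengths are in m, angles in rad, forces in N, time in s.
With the tool pointing down it reaches from about 0.275 to 0.825 m from the base axis. Payload 4.9 kg.
Tool frame: the origin (TCP) lies on the front face of the gripper's body, between the roots of the fingers; the fingertips stand 73 mm ahead of it and the grasp point (between the pads) lies 54 mm ahead of it (finger_overhang is the distance from the TCP to the fingertips, in m); z points along the fingers, y is the direction in which the jaws open and shut (so a half turn about z gives the same grasp; the last joint's range is limited). The gripper opens to 85 mm and grips with 20 to 120 N. Pads are 22 mm wide; open, the fingers measure 114 mm over their backs; the gripper's body (76 mm by 85 mm) begins 54 mm behind the grasp point. The pads swing forward as they close: fully open they stand 13 mm farther back than shut.
Start: joints at [1.172, 0.326, -0.193, 1.052, 0, 1.437], TCP at [0.144, 0.531, 0.304] pointing down, gripper open.
Joint ranges: [-2.65, 2.65], [-0.97, 1.79], [-1.3, 1.35], [-1.93, 2.1], [-1.47, 1.37], [-3.14, 3.14]. Speed limits (rad/s): [2.57, 2.57, 3.14, 3.14, 3.14, 3.14].

## Interface

Orientations are given as a unit quaternion [w, x, y, z].
In Python, from station import * gives the robot as it stands.
- The arm moves only by the tool play_rows, never from a script. Its argument "increments" is a list of rows, each a list of 3 entries, a list of its own where there are three numbers: the shift along the tool's x, y, z in mm, then the turn, a rotation vector about the tool's x, y, z in rad, then the gripper's target within -1 to 1 (fully open at 1, half-way at 0, shut at -1). In form: [[[x, y, z], [wx, wy, wz], grip], ...]. A call has 1 to 5 rows; each row is the pose to reach, as a shift and turn from the pose commanded when the call began, along the tool's axes at that moment; what a row does not reach only later rows make up. A row lasts 1/8 s, in which the tool goes at most 62.5 mm and 10.7 degrees, less where a joint would pass 70% of its speed; a pose out of reach is approached as far as the arm can. A call with a gripper value outside its range is refused whole. The fingers move at their own pace and stop on an object; "force" is the grip in N (left out, the last holds). Time passes only in rows, so rows that repeat a pose let the fingers close. It gives the time, the measured TCP pose, the force and the opening at its end, in the units of the state.
- observe(): the state, without advancing time (a new reading comes with each control period).
- capture(name): name is "scene" or "top" or "wrist"; returns a dict with "image" (420x560x3 uint8, blue, green, red), "K" (3x3 intrinsics, pixels), "origin" and "rotation" of the camera in the world; the wrist camera has in their place "mount" (4x4, takes a point from camera to tool coordinates, whose origin is the TCP and whose axes are the flange's). Camera axes: x right, y down, z forward; pixel columns grow to the right and rows downward; lengths in m; the calibration is good to about 2 mm. A picture is of the moment at which its call begins: read the wrist's pose just before it. There is no depth.
- finish_job(): hands the job in, once; it reports no verdict.
The state is a dict: "t": time; "joint_positions": joint angles; "joint_velocities": joint speeds; "effort": joint torques, N m; "tool_pos": TCP position; "orientation": TCP orientation; "contact_force": force on the tool from outside, world axes, zero at the start; "torque": the same for the moment, N m; "opening": finger opening in m.
Only numpy, scipy, OpenCV 4.12 (cv2) and the standard library are available. Lean on these libraries where they do the work, as an engineer would, in place of code of your own. Each camera call takes 0.05 s, during which the arm holds its last target.

## Working session

There is one attempt and no reset: what is moved stays moved. The work goes in short steps, Python scripts to look and compute and a tool call to move; the robot and the scene stay as the last step left them, time stands still between calls to the robot, and variables do not carry over. Pictures are saved under pics/ and viewed, and the job is handed in when it is done.

Besides the shell and the picture viewer there is one more tool, called after "Call:" in YAML: its name, and indented under it one key for each argument. play_rows: Moves the arm, as the interface text tells. Its arguments: {"type":"object","properties":{"increments":{"type":"array"},"force":{"type":"number"}},"required":["increments"]}

```bash
ls; mkdir -p pics
python3 - <<'E'
from station import *
import cv2,numpy as np
s=observe()
print(s)
for n in ["scene","top","wrist"]:
    c=capture(n); cv2.imwrite(f"pics/{n}0.png",c["image"])
    print(n,c["K"].tolist(),[ (k,np.round(c[k],4).tolist()) for k in c if k not in("image","K")])
E
```

```text
pics
{'t': 0.0, 'joint_positions': array([ 1.17181089e+00,  3.26922394e-01, -1.93584605e-01,  1.05198933e+00,
        2.07278176e-05,  1.43655479e+00]), 'joint_velocities': array([-8.84630943e-05,  8.79129265e-04, -9.33556076e-04, -8.44607341e-04,
       -1.41460320e-03,  2.78084914e-05]), 'effort': array([-1.00249461e-03, -4.43396294e+01,  2.62440813e+01,  1.55867322e-02,
       -4.19641428e-04,  1.95974756e-06]), 'tool_pos': array([0.14374289, 0.53041477, 0.30311315]), 'orientation': array([-2.33944777e-04,  1.31985676e-01,  9.91251259e-01, -8.17240992e-04]), 'contact_force': array([0.40201744, 0.03956638, 0.21331511]), 'torque': array([-0.00487678,  0.10554978,  0.03270168]), 'opening': 0.08534095899205382}
scene [[478.796311994684, 0.0, 281.61160326089777], [0.0, 478.796311994684, 208.50380945854687], [0.0, 0.0, 1.0]] [('origin', [1.1825, -0.1554, 0.8015]), ('rotation', [-0.2863, 0.7138, 0.5883, -0.2498])]
top [[413.73222166319, 0.0, 282.4769133888694], [0.0, 413.73222166319, 210.90292373046213], [0.0, 0.0, 1.0]] [('origin', [0.3659, -0.0626, 1.0458]), ('rotation', [-0.0595, 0.7097, -0.7004, 0.0474])]
wrist [[310.38729351646623, 0.0, 278.0762521759579], [0.0, 310.38729351646623, 204.76489568402746], [0.0, 0.0, 1.0]] [('mount', [[0.0016, -0.9581, -0.2864, 0.0727], [1.0, 0.0013, 0.0013, 0.0009], [-0.0009, -0.2864, 0.9581, -0.0698], [0.0, 0.0, 0.0, 1.0]])]
```

View pics/scene0.png

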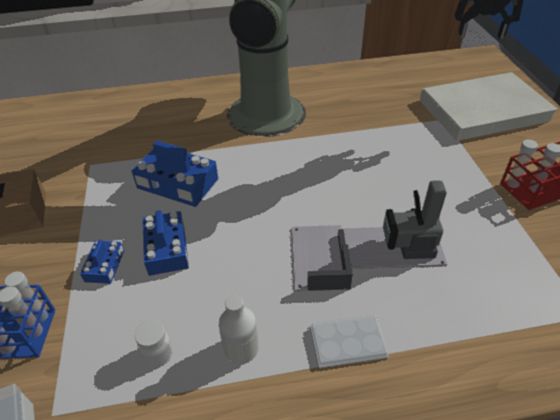

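View pics/top0.png

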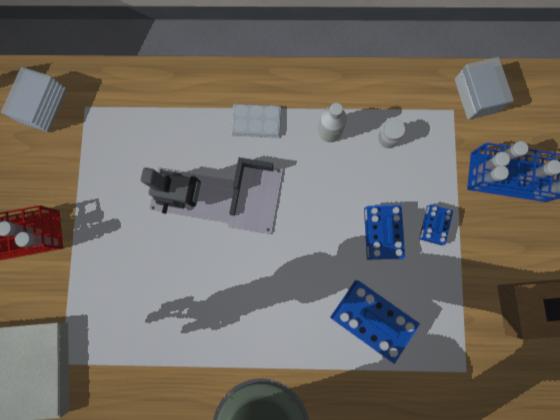

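View pics/wrist0.png

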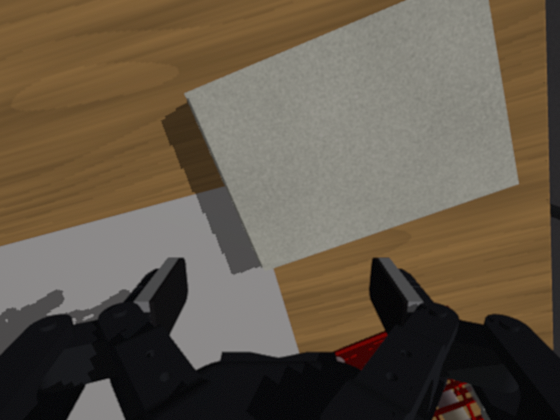

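The scene view shows the station at (340,250), the scanner at (415,225), and three blue racks. The top view shows those racks at (375,320) for the large one, (385,231) for the middle and (437,224) for the small. The stop corner is near (243,163) and the scanner near (172,188). Next I'll zoom in on the station and the middle rack.

Run:
```python
import cv2,numpy as np
t=cv2.imread("pics/top0.png"); s=cv2.imread("pics/scene0.png")
cv2.imwrite("pics/z1.png",cv2.resize(t[140:250,140:300],None,fx=5,fy=5,interpolation=cv2.INTER_CUBIC))
cv2.imwrite("pics/z2.png",cv2.resize(t[190:275,350:460],None,fx=7,fy=7,interpolation=cv2.INTER_CUBIC))
cv2.imwrite("pics/z3.png",cv2.resize(s[165:295,285:450],None,fx=4.5,fy=4.5,interpolation=cv2.INTER_CUBIC))
```

```text
(no output)
```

View pics/z1.png

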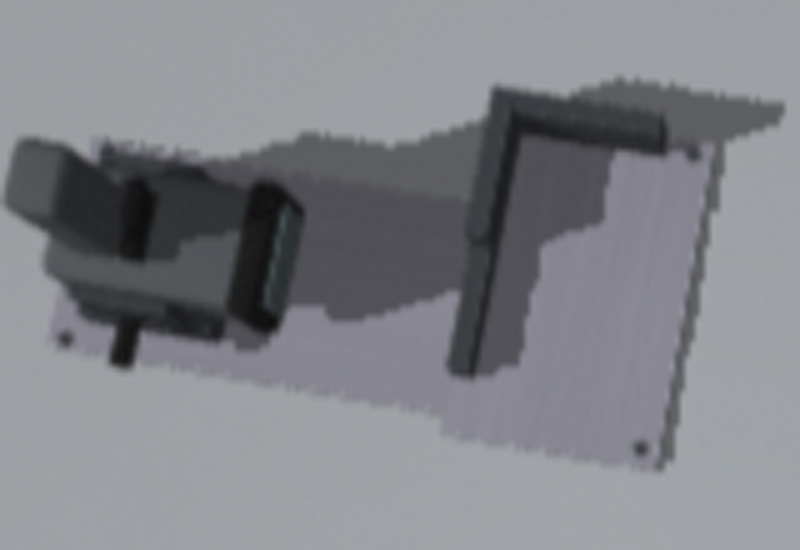

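View pics/z2.png

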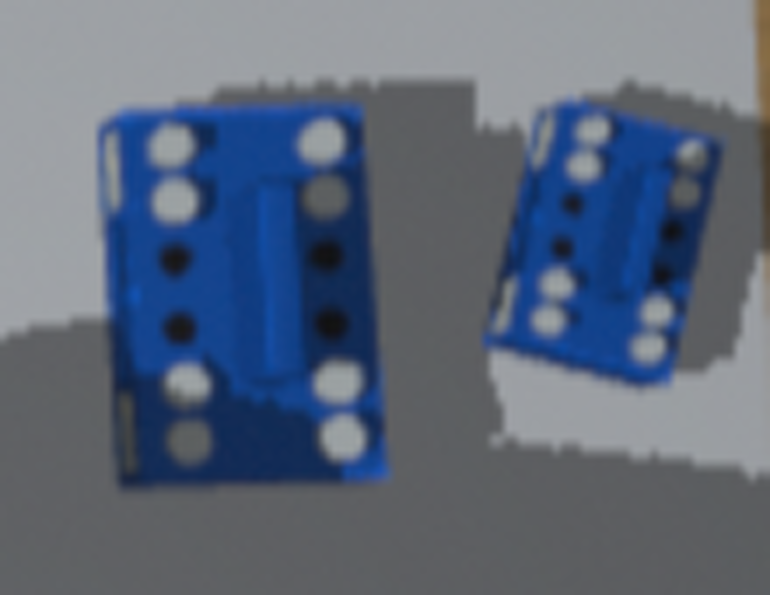

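View pics/z3.png

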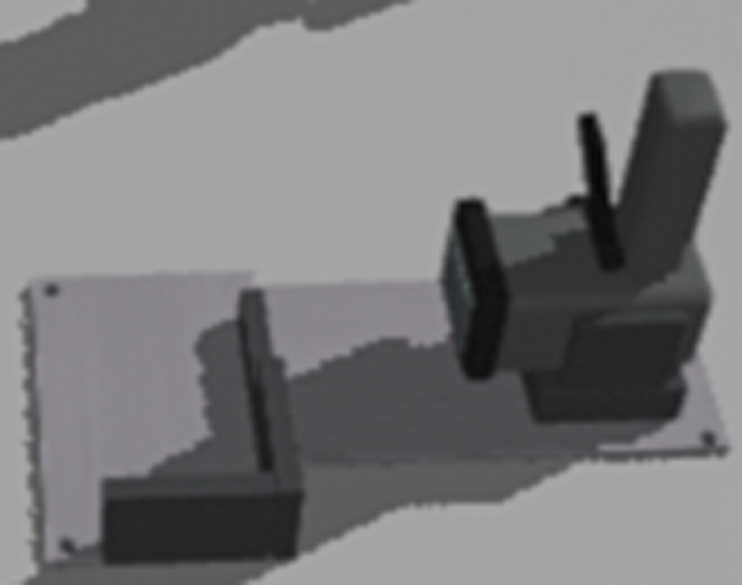

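The zooms put the stop tops' outer corner at about (495,90) in z1, the back stop's end at about (663,120–152), and the side stop's low end at (448–475,373). The plate corner is at (658,470). In z2 the rack handle's top runs from (275,180) to (285,380).

```bash
cat > h.py <<'E'
import numpy as np, json, cv2
from scipy.spatial.transform import Rotation as R
def rot(q): 
    q=np.asarray(q); return R.from_quat([q[1],q[2],q[3],q[0]]).as_matrix() if q.size==4 else q
CAM={"top":([[413.73222166319,0,282.4769133888694],[0,413.73222166319,210.90292373046213],[0,0,1]],[0.3659,-0.0626,1.0458],[-0.0595,0.7097,-0.7004,0.0474]),
"scene":([[478.796311994684,0,281.61160326089777],[0,478.796311994684,208.50380945854687],[0,0,1]],[1.1825,-0.1554,0.8015],[-0.2863,0.7138,0.5883,-0.2498])}
def ray(cam,uv):
    K,o,q=CAM[cam]; d=rot(q)@np.linalg.inv(np.array(K))@np.array([uv[0],uv[1],1.]); return np.array(o),d
def cast(cam,uv,z):
    o,d=ray(cam,uv); return o+d*(z-o[2])/d[2]
def proj(cam,P):
    K,o,q=CAM[cam]; p=np.array(K)@(rot(q).T@(np.asarray(P)-o)); return p[:2]/p[2]
E
python3 - <<'E'
from h import *
def z1(u,v): return (140+(u+.5)/5-.5,140+(v+.5)/5-.5)
def z2(u,v): return (350+(u+.5)/7-.5,190+(v+.5)/7-.5)
def z3(u,v): return (285+(u+.5)/4.5-.5,165+(v+.5)/4.5-.5)
for n,u,v,z in [("outer corner",495,88,.051),("inner corner",517,127,.051),("back end in",663,153,.051),("back end out",663,117,.051),("side step in",491,240,.051),("side end in",475,375,.026),("side end out",448,372,.026),("plate -x-y",660,470,.006),("plate +x -y",718,145,.006),("grip top c",35,172,.18),("trig top",138,185,.16)]:
    print(n,np.round(cast("top",z1(u,v),z)*1e3,1))
for n,u,v,z in [("handle end a",275,180,.09),("handle end b",287,380,.09),
  ("c tl",105,112,.045),("c tr",362,105,.045),("c br",388,480,.045),("c bl",122,487,.045),
  ("cap1",172,146,.053),("cap2",323,141,.053),("cap3",190,443,.053),("cap4",343,437,.053)]:
    print(n,np.round(cast("top",z2(u,v),z)*1e3,1))
for n,u,v,z in [("outer corner",300,490,.051),("back end out",103,560,.006),("plate -x-y",28,282,.006),("side end in",240,292,.026),("inner corner",272,473,.051),("back end in",105,480,.051)]:
    print("scene",n,np.round(cast("scene",z3(u,v),z)*1e3,1))
E
```

```text
outer corner [651.2  66.6  51. ]
inner corner [631.4  55.1  51. ]
back end in [618.9 -17.6  51. ]
back end out [637.2 -17.2  51. ]
side step in [574.1  66.2  51. ]
side end in [510.5  75.4  26. ]
side end out [511.9  88.9  26. ]
plate -x-y [466.1 -17.    6. ]
plate +x -y [634.9 -43.9   6. ]
grip top c [574.9 247.6 180. ]
trig top [574.3 208.8 160. ]
handle end a [ 504.2 -292.5   90. ]
handle end b [ 437.9 -294.8   90. ]
c tl [ 534.  -244.8   45. ]
c tr [ 537.5 -334.2   45. ]
c br [ 407.5 -339.3   45. ]
c bl [ 403.9 -248.6   45. ]
cap1 [ 521.  -266.2   53. ]
cap2 [ 523.4 -318.2   53. ]
cap3 [ 418.8 -270.4   53. ]
cap4 [ 421.5 -322.3   53. ]
scene outer corner [651.9  65.5  51. ]
scene back end out [640.  -17.7   6. ]
scene plate -x-y [469.4 -17.5   6. ]
scene side end in [514.3  78.1  26. ]
scene inner corner [640.8  56.3  51. ]
scene back end in [630.2 -15.5  51. ]
```

Run:
```python
from h import *
def z1(u,v): return (140+(u+.5)/5-.5,140+(v+.5)/5-.5)
def z3(u,v): return (285+(u+.5)/4.5-.5,165+(v+.5)/4.5-.5)
def tri(a,b):
    o1,d1=ray("top",a);o2,d2=ray("scene",b)
    A=np.c_[d1,-d2];s=np.linalg.lstsq(A,o2-o1,rcond=None)[0]
    p,q=o1+d1*s[0],o2+d2*s[1];return np.round((p+q)/2*1e3,1),round(np.linalg.norm(p-q)*1e3,1)
O=np.array([638.5,56.5]);a=-.163;Rm=np.array([[np.cos(a),-np.sin(a)],[np.sin(a),np.cos(a)]])
for n,p,q in [("grip top",(37,172),(690,97)),("trig top",(140,183),(588,117))]:
    P,e=tri(z1(*p),z3(*q));print(n,P,e,Rm.T@(P[:2]-O))
# grip top corners in top view
for n,u,v,z in [("g",20,138,.18),("g",70,145,.18),("g",8,200,.18),("g",55,212,.18),("t",123,178,.162),("t",155,180,.162),("t",148,260,.1)]:
    P=cast("top",z1(u,v),z)*1e3;print(n,np.round(P,1),np.round(Rm.T@(P[:2]-O),1))
G=O+Rm@[-95,165];print("scanner",G,"home",O+Rm@[-65,-42])
for n,uv,z in [("bottle",(330,130),.1),("jar",(392,133),.07)]:print(n,cast("top",uv,z)*1e3)
```

```text
grip top [575.5 247.7 177.5] 0.0 [-93.19270463 178.44203486]
trig top [572.6 204.5 171.4] 0.2 [-89.04380478 135.34404616]
g [589.9 255.1 180. ] [-80.2 188.1]
g [587.  233.2 180. ] [-79.5 166. ]
g [562.4 258.5 180. ] [-107.9  187. ]
g [557.3 237.8 180. ] [-109.5  165.8]
t [576.9 215.  162. ] [-86.5 146.4]
t [576.2 200.8 162. ] [-84.9 132.2]
t [552.5 220.4 100. ] [-111.4  147.8]
scanner [571.53529831 234.72942722] home [567.54585733  25.60486061]
bottle [ 706.0856043  -155.59787297  100.        ]
jar [ 710.53303309 -309.89700247   70.        ]
```

Call:
play_rows:
  increments:
    - [[-60,0,0],[0,0,-0.1],1]
    - [[-120,0,0],[0,0,-0.1],1]
    - [[-180,-20,0],[0,0,-0.1],1]
    - [[-240,-60,0],[0,0,-0.1],1]
    - [[-300,-100,0],[0,0,-0.1],1]
  force: 30

```text
t: 0.78
tool_pos: [0.3954, 0.3692, 0.3035]
orientation: [-0.0, 0.082, 0.997, -0.0]
contact_force: [0.2, -0.3, -0.6]
opening: 0.0852
```

Call:
play_rows:
  increments:
    - [[-60,-30,0],[0,0,0],1]
    - [[-120,-60,0],[0,0,0],1]
    - [[-180,-86,0],[0,0,0],1]
    - [[-182,-86,0],[0,0,0],1]
    - [[-182,-86,0],[0,0,0],1]

```text
t: 1.4
tool_pos: [0.5598, 0.2556, 0.3032]
orientation: [-0.001, 0.083, 0.997, -0.0]
contact_force: [0.1, 0.1, 1.1]
opening: 0.0852
```

```bash
cat >> h.py <<'E'
def wcam(s,c):
    T=np.array(c["mount"]); Rt=rot(s["orientation"]); return Rt@T[:3,3]+s["tool_pos"], Rt@T[:3,:3], np.array(c["K"])
def wcast(W,uv,z):
    o,Rw,K=W; d=Rw@np.linalg.inv(K)@np.array([uv[0],uv[1],1.]); return o+d*(z-o[2])/d[2]
def wproj(W,P):
    o,Rw,K=W; p=K@(Rw.T@(np.asarray(P)-o)); return p[:2]/p[2]
O=np.array([638.5,56.5]);a=-.163;Rm=np.array([[np.cos(a),-np.sin(a)],[np.sin(a),np.cos(a)]])
def st(P): return np.round(Rm.T@(np.asarray(P)[:2]-O),1)
E
python3 - <<'E'
from station import *
from h import *
import pickle
s=observe();c=capture("wrist");cv2.imwrite("pics/w1.png",c["image"])
pickle.dump((s,c),open("w1.pkl","wb"))
print(s["tool_pos"],s["orientation"],s["t"],st(s["tool_pos"]*1e3))
E
```

```text
[0.55979835 0.25560002 0.30317004] [-6.94580008e-04  8.30735238e-02  9.96543177e-01 -6.24991577e-05] 1.4 [-110.   183.7]
```

View pics/w1.png

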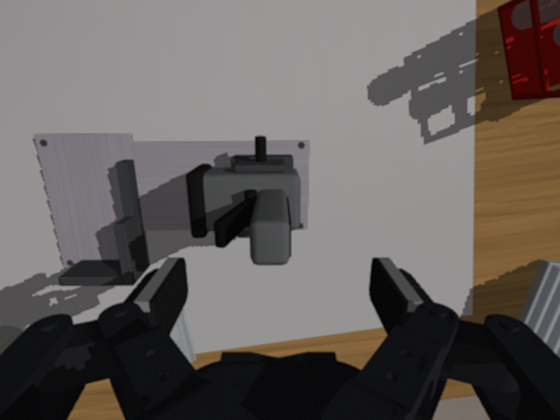

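Run:
```python
import cv2
t=cv2.imread("pics/w1.png")
cv2.imwrite("pics/z4.png",cv2.resize(t[130:280,180:320],None,fx=4,fy=4,interpolation=cv2.INTER_CUBIC))
```

```text
(no output)
```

View pics/z4.png

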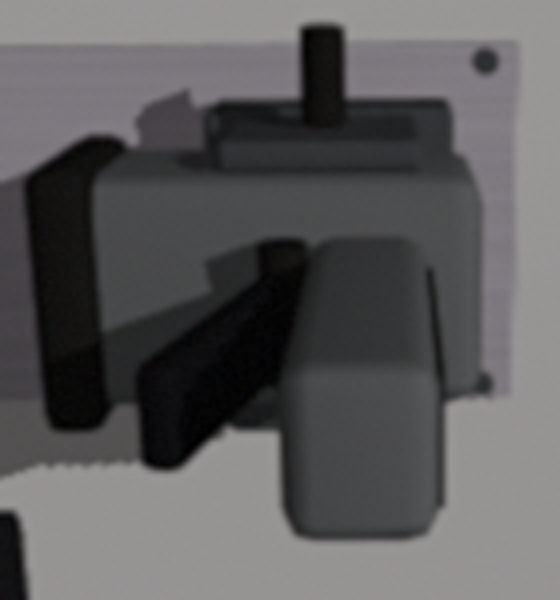

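In the wrist zoom the grip's top face spans about (288–438, 368–538) and the trigger's top edge about (140–182, 395–468).

Run:
```python
from h import *
import pickle
s,c=pickle.load(open("w1.pkl","rb"));W=wcam(s,c)
z4=lambda u,v:(180+(u+.5)/4-.5,130+(v+.5)/4-.5)
for n,u,v,z in [("g fl",288,370,.18),("g bl",436,370,.18),("g fr",290,536,.18),("g br",434,536,.18),("t out n",140,385,.162),("t out f",142,460,.162),("t in f",182,466,.162),
 ("grip base front",300,245,.088),("back strip",432,275,.1),("plate hole corner",518,42,.006)]:
    P=wcast(W,z4(u,v),z)*1e3;print(n,np.round(P,1),st(P))
for n,uv,z in [("plate -x-y",(36,135),.006),("back end",(60,262),.051),("side end",(122,160),.026),("side end out",(133,160),.026)]:
    P=wcast(W,uv,z)*1e3;print(n,np.round(P,1),st(P))
```

```text
g fl [554.1 240.  180. ] [-113.1  167.4]
g bl [558.1 264.1 180. ] [-113.1  191.8]
g fr [583.9 234.7 180. ] [-82.8 167. ]
g br [587.9 259.1 180. ] [-82.8 191.7]
t out n [558.6 210.4 162. ] [-103.8  138.9]
t out f [573.1 207.5 162. ] [-89.1 138.4]
t in f [575.5 214.5 162. ] [-87.9 145.7]
grip base front [555.  235.2  88. ] [-111.4  162.7]
back strip [564.1 265.  100. ] [-107.3  193.6]
plate hole corner [524.8 299.3   6. ] [-151.6  221.1]
plate -x-y [467.3 -11.4   6. ] [-157.9  -94.8]
back end [609.5  -4.5  51. ] [-18.7 -64.9]
side end [510.2  88.2  26. ] [-131.8   10.4]
side end out [512.2 100.3  26. ] [-131.7   22.7]
```

Call:
play_rows:
  increments:
    - [[-13,-18,0],[0,0,0],1]
    - [[-13,-18,30],[0,0,0],1]
    - [[-13,-18,30],[0,0,0],1]

```text
t: 1.82
tool_pos: [0.5676, 0.2359, 0.2721]
orientation: [-0.002, 0.082, 0.997, -0.001]
contact_force: [-1.6, 0.1, 0.3]
opening: 0.0856
```

Call:
play_rows:
  increments:
    - [[0,0,40],[0,0,0],1]
    - [[0,0,75],[0,0,0],1]
    - [[0,0,75],[0,0,0],1]
    - [[0,8,75],[0,0,0],1]
    - [[0,8,75],[0,0,0],1]

```text
t: 2.45
tool_pos: [0.572, 0.2453, 0.2012]
orientation: [0.002, 0.082, 0.997, 0.001]
contact_force: [0.3, -0.3, -0.5]
opening: 0.0856
```

Run:
```python
from station import *
from h import *
s=observe();c=capture("wrist");cv2.imwrite("pics/w2.png",c["image"])
print(s["tool_pos"],st(s["tool_pos"]*1e3))
```

```text
[0.57203455 0.24530146 0.20117486] [-96.2 175.5]
```

View pics/w2.png

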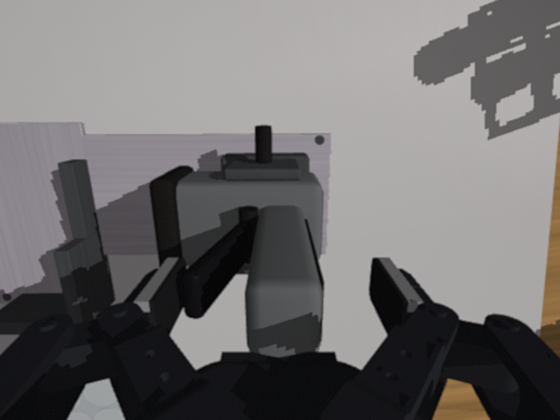

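The fingers (inner edges at columns 178 and 375) straddle the trigger (188) and grip (248–322). I'll close now.

Call:
play_rows:
  increments:
    - [[0,-1,4],[0,0,0],-1]
    - [[0,-1,4],[0,0,0],-1]
    - [[0,-1,4],[0,0,0],-1]
    - [[0,-1,4],[0,0,0],-1]
    - [[0,-1,4],[0,0,0],-1]
  force: 35

```text
t: 3.12
tool_pos: [0.5705, 0.2426, 0.1956]
orientation: [0.0, 0.082, 0.997, -0.001]
contact_force: [-1.5, -3.7, 6.4]
opening: 0.0379
```

Call:
play_rows:
  increments:
    - [[0,0,0],[0,0,0],-1]
    - [[0,0,0],[0,0,0],-1]
    - [[0,0,0],[0,0,0],-1]
  force: 35

```text
t: 3.5
tool_pos: [0.5705, 0.2426, 0.1955]
orientation: [0.0, 0.082, 0.997, -0.001]
contact_force: [-0.9, -2.6, 5.5]
opening: 0.0382
```

Run:
```python
from station import *
from h import *
s=observe();c=capture("wrist");cv2.imwrite("pics/w3.png",c["image"])
print(s["tool_pos"],st(s["tool_pos"]*1e3),s["opening"],s["t"])
```

```text
[0.57052207 0.24260803 0.19554363] [-97.3 172.6] 0.03823962485756461 3.5
```

View pics/w3.png

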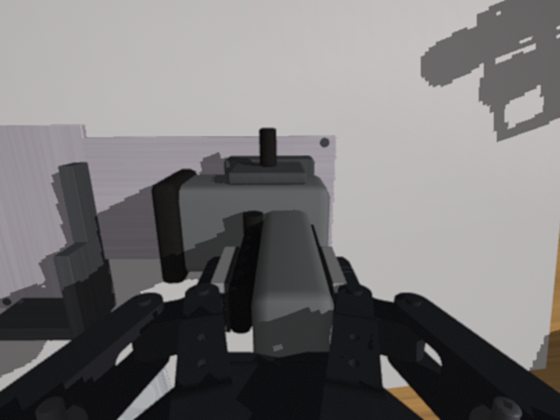

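The trigger is pressed against the grip and the opening has stalled at 38 mm, against 39 expected. I'll release, lift, and head for the rack.

Call:
play_rows:
  increments:
    - [[0,0,0],[0,0,0],1]
    - [[0,0,0],[0,0,0],1]
    - [[0,0,0],[0,0,0],1]
    - [[0,-6,0],[0,0,0],1]
    - [[0,-6,-30],[0,0,0],1]

```text
t: 4.18
tool_pos: [0.5681, 0.2366, 0.223]
orientation: [-0.002, 0.082, 0.997, -0.001]
contact_force: [0.7, -0.4, 0.9]
opening: 0.0856
```

Run:
```python
from station import *
from h import *
s=observe();c=capture("wrist");cv2.imwrite("pics/w4.png",c["image"])
print(s["tool_pos"],st(s["tool_pos"]*1e3),s["opening"],s["t"])
```

```text
[0.56813274 0.23658242 0.2230261 ] [-98.7 166.3] 0.08560441187287529 4.175
```

View pics/w4.png

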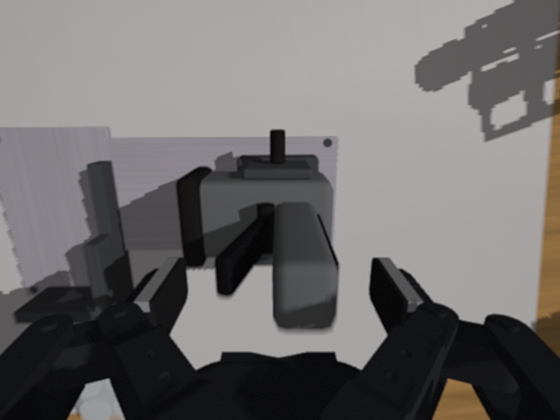

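The trigger is fully sprung out again, with its tip at (225,285). Moving to above the rack.

Call:
play_rows:
  increments:
    - [[0,-4,-60],[0,0,0],1]
    - [[0,-60,-80],[0,0,-0.1],0.3]
    - [[0,-120,-80],[0,0,-0.2],0.3]
    - [[0,-180,-80],[0,0,-0.2],0.3]
    - [[0,-240,-80],[0,0,-0.2],0.3]

```text
t: 4.85
tool_pos: [0.53, -0.0012, 0.3054]
orientation: [0.001, -0.018, 1.0, 0.0]
contact_force: [1.5, -1.4, 0.1]
opening: 0.0554
```

Call:
play_rows:
  increments:
    - [[15,-60,0],[0,0,0],0.3]
    - [[30,-120,0],[0,0,0],0.3]
    - [[45,-180,20],[0,0,0],0.3]
    - [[60,-240,40],[0,0,0],0.3]
    - [[65,-272,60],[0,0,0],0.3]

```text
t: 5.48
tool_pos: [0.4744, -0.2765, 0.2449]
orientation: [0.001, -0.016, 1.0, -0.001]
contact_force: [0.1, 0.3, -0.2]
opening: 0.0552
```

Call:
play_rows:
  increments:
    - [[0,-8,0],[0,0,0],0.3]
    - [[0,-8,0],[0,0,0],0.3]

```text
t: 5.72
tool_pos: [0.4754, -0.2818, 0.2453]
orientation: [0.0, -0.017, 1.0, 0.0]
contact_force: [-0.2, 0.8, 0.6]
opening: 0.0554
```

Run:
```python
from station import *
from h import *
import pickle
s=observe();c=capture("wrist");cv2.imwrite("pics/w5.png",c["image"])
pickle.dump((s,c),open("w5.pkl","wb"))
print(s["tool_pos"],s["orientation"],s["opening"],s["t"])
```

```text
[ 0.47538572 -0.28178252  0.24529208] [ 4.11871590e-04 -1.73063525e-02  9.99850146e-01  8.23154713e-05] 0.05535721309392756 5.725
```

View pics/w5.png

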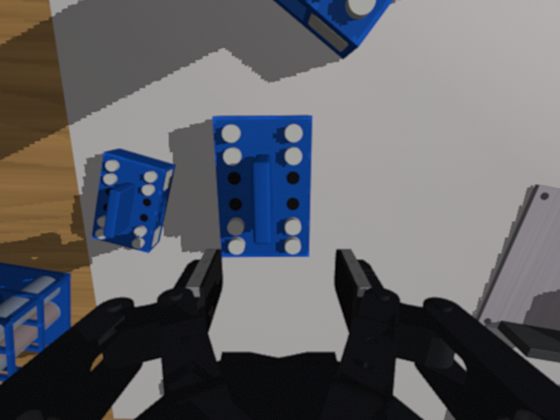

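The wrist view shows the rack with corner caps at (231,133), (293,133), (236,246) and (293,246). The handle's top runs from (261,160) to (262,242).

Run:
```python
from h import *
import pickle
s,c=pickle.load(open("w5.pkl","rb"));W=wcam(s,c)
img=c["image"].astype(int)
m=((img.min(2)>120)&(img.max(2)-img.min(2)<40)).astype(np.uint8); m[:,:210]=0;m[:,315:]=0;m[:110]=0;m[260:]=0
n,l,st_,ce=cv2.connectedComponentsWithStats(m)
for i in range(1,n):
    if 60<st_[i,4]<600: print(np.round(ce[i]),st_[i,4],np.round(wcast(W,ce[i],.053)*1e3,1))
for uv in [(255,160),(269,158),(254,243),(270,243)]: print("h",np.round(wcast(W,uv,.09)*1e3,1))
for uv in [(213,116),(312,115)]: print("c",np.round(wcast(W,uv,.045)*1e3,1))
x=R.from_matrix(rot(s["orientation"])).as_matrix();print("toolx",x[:,0],"tooly",x[:,1])
```

```text
[231. 133.] 253 [ 421.2 -321.7   53. ]
[293. 133.] 240 [ 419.  -270.2   53. ]
[232. 156.] 226 [ 439.7 -320.8   53. ]
[293. 156.] 228 [ 437.9 -269.3   53. ]
[293. 227.] 195 [ 501.7 -266.3   53. ]
[237. 246.] 195 [ 522.4 -317.    53. ]
[293. 246.] 185 [ 520.6 -265.4   53. ]
h [ 437.1 -298.8   90. ]
h [ 435.3 -288.6   90. ]
h [ 502.4 -298.6   90. ]
h [ 502. -286.   90.]
c [ 408.4 -337.5   45. ]
c [ 404.6 -254.8   45. ]
toolx [-9.99400641e-01 -3.46074504e-02 -8.26468900e-04] tooly [-3.46075860e-02  9.99400967e-01  1.50350282e-04]
```

Call:
play_rows:
  increments:
    - [[5,-12,0],[0,0,-0.01],0.3]
    - [[5,-12,50],[0,0,-0.01],0.3]
    - [[5,-12,100],[0,0,-0.01],0.3]
    - [[5,-12,112],[0,0,-0.01],0.3]
    - [[5,-12,112],[0,0,-0.01],0.3]

```text
t: 6.4
tool_pos: [0.4708, -0.2936, 0.1333]
orientation: [-0.0, -0.023, 1.0, 0.0]
contact_force: [-0.8, -0.1, 1.0]
opening: 0.0551
```

Call:
play_rows:
  increments:
    - [[0,0,1],[0,0,0],-1]
    - [[0,0,1],[0,0,0],-1]
    - [[0,0,1],[0,0,0],-1]
    - [[0,0,1],[0,0,0],-1]
    - [[0,0,1],[0,0,0],-1]
  force: 90

```text
t: 7.02
tool_pos: [0.4715, -0.2946, 0.1334]
orientation: [0.001, -0.023, 1.0, -0.001]
contact_force: [-0.7, -0.6, 6.3]
opening: 0.0127
```

Call:
play_rows:
  increments:
    - [[0,0,0],[0,0,0],-1]
    - [[0,0,-10],[0,0,0],-1]
    - [[0,0,-40],[0,0,0],-1]
    - [[0,0,-80],[0,0,0],-1]
    - [[0,0,-80],[0,0,0],-1]
  force: 90

```text
t: 7.65
tool_pos: [0.4719, -0.2948, 0.2149]
orientation: [0.002, -0.023, 1.0, -0.002]
contact_force: [0.5, -0.6, -3.1]
opening: 0.0127
```

Run:
```python
from station import *
from h import *
import pickle
s=observe();c=capture("wrist");cv2.imwrite("pics/w6.png",c["image"])
print(s["tool_pos"],s["orientation"],s["opening"],s["t"],s["contact_force"])
```

```text
[ 0.47191862 -0.29478796  0.21490868] [ 0.00208977 -0.02264265  0.9997399  -0.001751  ] 0.012738185116185014 7.65 [ 0.48025308 -0.55233856 -3.05808889]
```

View pics/w6.png

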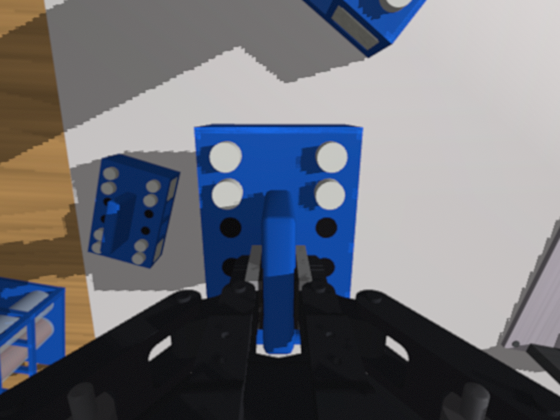

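The rack is held by the handle, square to the tool, and clear of the bench. Carrying it to the station now.

Call:
play_rows:
  increments:
    - [[-10,40,-5],[0,0,0],-1]
    - [[-25,90,-5],[0,0,0.06],-1]
    - [[-45,150,-5],[0,0,0.12],-1]
    - [[-60,200,-5],[0,0,0.17],-1]
    - [[-75,250,-5],[0,0,0.208],-1]

```text
t: 8.32
tool_pos: [0.5331, -0.0386, 0.215]
orientation: [-0.002, 0.082, 0.997, 0.0]
contact_force: [0.4, -0.5, -4.0]
opening: 0.0128
```

Run:
```python
from station import *
from h import *
s=observe();print(s["tool_pos"],st(s["tool_pos"]*1e3),s["orientation"],s["opening"]);Rt=rot(s["orientation"]);print(Rt[:,:2])
P=np.r_[(O+Rm@[-80,-57])/1e3,.205];print("shift",Rt.T@(P-s["tool_pos"])*1e3)
```

```text
[ 0.53312767 -0.03859947  0.21499425] [ -88.5 -110.9] [-1.75187713e-03  8.19183800e-02  9.96637480e-01  2.08166756e-04] 0.012836845660228965
[[-9.86572620e-01  1.63286585e-01]
 [ 1.63285126e-01  9.86578671e-01]
 [ 3.52607818e-03  1.27911709e-04]]
shift [-8.52308326 53.94606429  9.97115514]
```

Call:
play_rows:
  increments:
    - [[-5,30,0],[0,0,0],-1]
    - [[-9,50,15],[0,0,0],-1]
    - [[-9,50,25],[0,0,0],-1]
    - [[-9,50,25],[0,0,0],-1]

```text
t: 8.82
tool_pos: [0.5496, 0.0066, 0.1896]
orientation: [-0.002, 0.082, 0.997, -0.0]
contact_force: [0.6, 0.2, -4.2]
opening: 0.0129
```

Run:
```python
from station import *
from h import *
import pickle
s=observe();c=capture("wrist");cv2.imwrite("pics/w7.png",c["image"]);pickle.dump((s,c),open("w7.pkl","wb"))
c=capture("scene");cv2.imwrite("pics/s7.png",cv2.resize(c["image"][120:320,250:470],None,fx=3.5,fy=3,interpolation=cv2.INTER_CUBIC))
c=capture("top");cv2.imwrite("pics/t7.png",cv2.resize(c["image"][130:250,180:330],None,fx=5,fy=5,interpolation=cv2.INTER_CUBIC))
print(s["tool_pos"],st(s["tool_pos"]*1e3),s["orientation"],s["t"])
```

```text
[0.54961188 0.00658929 0.18961542] [-79.6 -63.7] [-2.25570485e-03  8.17675195e-02  9.96648844e-01 -2.56605328e-04] 8.825
```

View pics/w7.png

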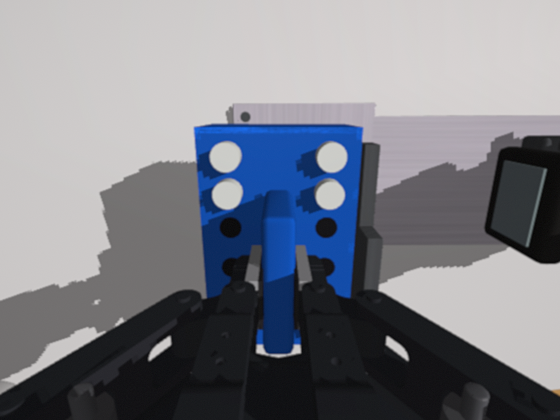

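View pics/s7.png

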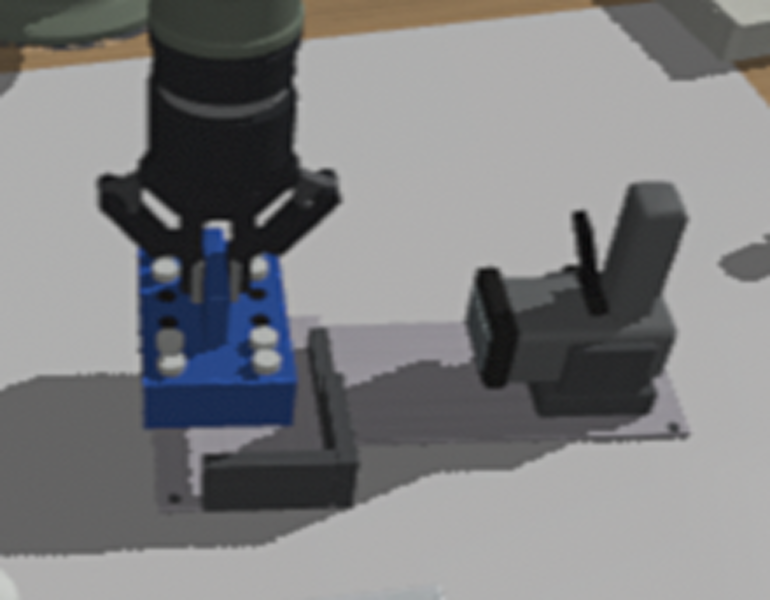

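Nothing is fouling: the rack is upright over the plate, short of both stops. Lowering it gently.

Call:
play_rows:
  increments:
    - [[0,3,25],[0,0,0],-1]
    - [[0,3,42],[0,0,0],-1]
    - [[0,3,46],[0,0,0],-1]
    - [[0,3,48],[0,0,0],-1]
    - [[0,3,48],[0,0,0],-1]

```text
t: 9.6
tool_pos: [0.5522, 0.0099, 0.1446]
orientation: [0.001, 0.081, 0.997, -0.0]
contact_force: [-0.3, 0.4, -3.6]
opening: 0.0128
```

Call:
play_rows:
  increments:
    - [[0,0,2],[0,0,0],-1]
    - [[0,0,3],[0,0,0],-1]

```text
t: 9.85
tool_pos: [0.5519, 0.0102, 0.1411]
orientation: [0.0, 0.081, 0.997, -0.0]
contact_force: [-0.4, -0.2, -3.2]
opening: 0.0127
```

Call:
play_rows:
  increments:
    - [[0,0,1],[0,0,0],-1]
    - [[0,0,2],[0,0,0],-1]
    - [[0,0,2],[0,0,0],-1]

```text
t: 10.22
tool_pos: [0.5518, 0.0101, 0.1394]
orientation: [0.0, 0.081, 0.997, -0.0]
contact_force: [-1.7, -0.4, 2.4]
opening: 0.0125
```

Call:
play_rows:
  increments:
    - [[0,0,1],[0,0,0],-1]
    - [[0,0,2],[0,0,0],-1]
    - [[0,0,2],[0,0,0],-1]

```text
t: 10.6
tool_pos: [0.5518, 0.0102, 0.1394]
orientation: [0.001, 0.081, 0.997, -0.0]
contact_force: [-8.4, 1.1, 19.6]
opening: 0.0129
```

Plate contact came at TCP z 0.1394, as predicted. I'll ease off and slide toward the side stop.

Call:
play_rows:
  increments:
    - [[0,0,-1.5],[0,0,0],-1]
    - [[0,6,-1.5],[0,0,0],-1]
    - [[0,11,-1.5],[0,0,0],-1]
    - [[0,13,-1.5],[0,0,0],-1]
    - [[0,13,-1.5],[0,0,0],-1]

```text
t: 11.22
tool_pos: [0.5553, 0.0226, 0.1394]
orientation: [0.002, 0.081, 0.997, -0.001]
contact_force: [-0.1, -2.9, 6.1]
opening: 0.0126
```

Call:
play_rows:
  increments:
    - [[0,2,0],[0,0,0],-1]
    - [[0,3,0],[0,0,0],-1]
    - [[0,3,0],[0,0,0],-1]

```text
t: 11.6
tool_pos: [0.5558, 0.0253, 0.1395]
orientation: [0.002, 0.082, 0.997, -0.001]
contact_force: [-1.0, -2.5, 5.6]
opening: 0.0124
```

Call:
play_rows:
  increments:
    - [[0,1.5,0],[0,0,0],-1]
    - [[0,3,0],[0,0,0],-1]
    - [[0,3,0],[0,0,0],-1]

```text
t: 11.98
tool_pos: [0.5563, 0.0281, 0.1395]
orientation: [0.002, 0.082, 0.997, -0.001]
contact_force: [0.4, -3.8, 6.6]
opening: 0.0123
```

Call:
play_rows:
  increments:
    - [[0,1,0],[0,0,0],-1]
    - [[0,2,0],[0,0,0],-1]
    - [[0,2,0],[0,0,0],-1]

```text
t: 12.35
tool_pos: [0.5565, 0.0287, 0.1396]
orientation: [0.002, 0.082, 0.997, -0.003]
contact_force: [-1.0, -7.7, 8.2]
opening: 0.0127
```

Run:
```python
from station import *
from h import *
s=observe();print(s["tool_pos"],st(s["tool_pos"]*1e3),s["orientation"],s["contact_force"],Rm.T@s["contact_force"][:2],s["torque"])
```

```text
[0.55646366 0.02871677 0.13964975] [-76.4 -40.7] [ 0.00164084  0.08179595  0.99664333 -0.00296616] [-0.98224501 -7.72235527  8.22567081] [ 0.28395214 -7.77939248] [-1.46437967  0.43842064  0.20606444]
```

Side-stop contact is made at station y≈-41, with a force of -7.8 N. Now sliding along it to the back stop.

Call:
play_rows:
  increments:
    - [[-3,0,0],[0,0,0],-1]
    - [[-6,0,0],[0,0,0],-1]
    - [[-8,0,0],[0,0,0],-1]
    - [[-8,0,0],[0,0,0],-1]

```text
t: 12.85
tool_pos: [0.5619, 0.0277, 0.1395]
orientation: [-0.001, 0.082, 0.997, -0.003]
contact_force: [-9.9, -6.6, 15.2]
opening: 0.0125
```

Call:
play_rows:
  increments:
    - [[-2,0,0],[0,0,0],-1]
    - [[-4,0,0],[0,0,0],-1]
    - [[-4,0,0],[0,0,0],-1]

```text
t: 13.22
tool_pos: [0.5658, 0.0271, 0.1395]
orientation: [-0.001, 0.082, 0.997, -0.003]
contact_force: [-9.6, -7.0, 14.3]
opening: 0.0126
```

Run:
```python
from station import *
from h import *
s=observe();print(s["tool_pos"],st(s["tool_pos"]*1e3),s["orientation"],s["contact_force"],Rm.T@s["contact_force"][:2],s["torque"])
```

```text
[0.56581939 0.0270758  0.1395283 ] [-66.9 -40.8] [-8.77357093e-04  8.16538476e-02  9.96656630e-01 -2.72805071e-03] [-9.60993945 -7.00210998 14.28810129] [-8.34626204 -8.46878919] [-1.25519338  1.61371631  0.26631289]
```

Call:
play_rows:
  increments:
    - [[-1.5,0,0],[0,0,0],-1]
    - [[-3,0,0],[0,0,0],-1]
    - [[-3,0,0],[0,0,0],-1]

```text
t: 13.6
tool_pos: [0.5684, 0.0266, 0.1395]
orientation: [-0.001, 0.082, 0.997, -0.003]
contact_force: [-10.6, -7.5, 15.9]
opening: 0.0126
```

Call:
play_rows:
  increments:
    - [[-1,0,0],[0,0,0],-1]
    - [[-2,0,0],[0,0,0],-1]
    - [[-2,0,0],[0,0,0],-1]

```text
t: 13.98
tool_pos: [0.5686, 0.0266, 0.1395]
orientation: [-0.003, 0.082, 0.997, -0.003]
contact_force: [-16.0, -6.8, 20.4]
opening: 0.0125
```

The back stop is contacted, since x stalls while the force rises. I'll firm the push on both and look.

Call:
play_rows:
  increments:
    - [[-1,1,0],[0,0,0],-1]
    - [[-1,2,0],[0,0,0],-1]
    - [[-1,2,0],[0,0,0],-1]
    - [[-1,2,0],[0,0,0],-1]

```text
t: 14.48
tool_pos: [0.5688, 0.0269, 0.1395]
orientation: [-0.004, 0.082, 0.997, -0.005]
contact_force: [-20.4, -13.3, 25.1]
opening: 0.0127
```

Run:
```python
from station import *
from h import *
import pickle
s=observe();print(s["tool_pos"],st(s["tool_pos"]*1e3),s["orientation"],s["contact_force"],Rm.T@s["contact_force"][:2],s["torque"])
c=capture("wrist");cv2.imwrite("pics/w8.png",c["image"]);pickle.dump((s,c),open("w8.pkl","wb"))
c=capture("scene");cv2.imwrite("pics/scene8.png",c["image"]);cv2.imwrite("pics/s8.png",cv2.resize(c["image"][180:300,280:400],None,fx=5,fy=5,interpolation=cv2.INTER_CUBIC))
c=capture("top");cv2.imwrite("pics/top8.png",c["image"]);cv2.imwrite("pics/t8.png",cv2.resize(c["image"][130:250,180:330],None,fx=5,fy=5,interpolation=cv2.INTER_CUBIC))
```

```text
[0.56877191 0.02692902 0.13953987] [-64.  -40.5] [-0.00402002  0.08205413  0.99660917 -0.00459592] [-20.42582853 -13.2530909   25.06118915] [-18.00438131 -16.39210612] [-2.04271277  3.32386098  0.30815306]
```

View pics/w8.png

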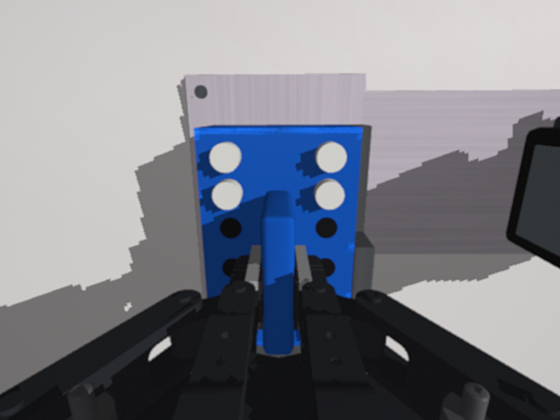

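View pics/s8.png

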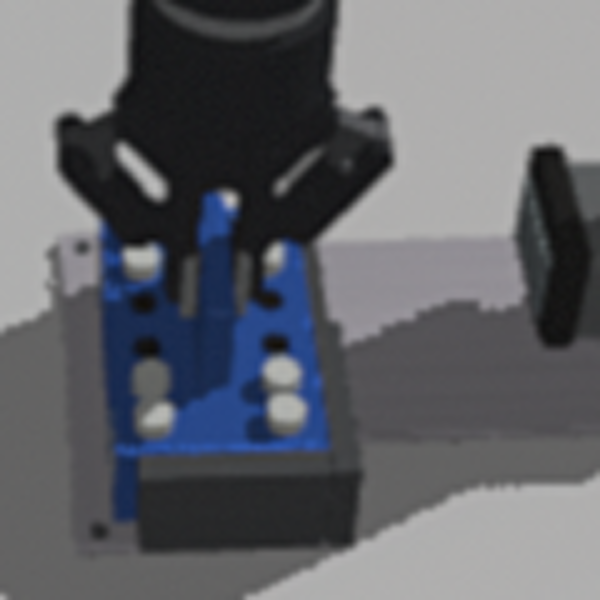

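View pics/t8.png

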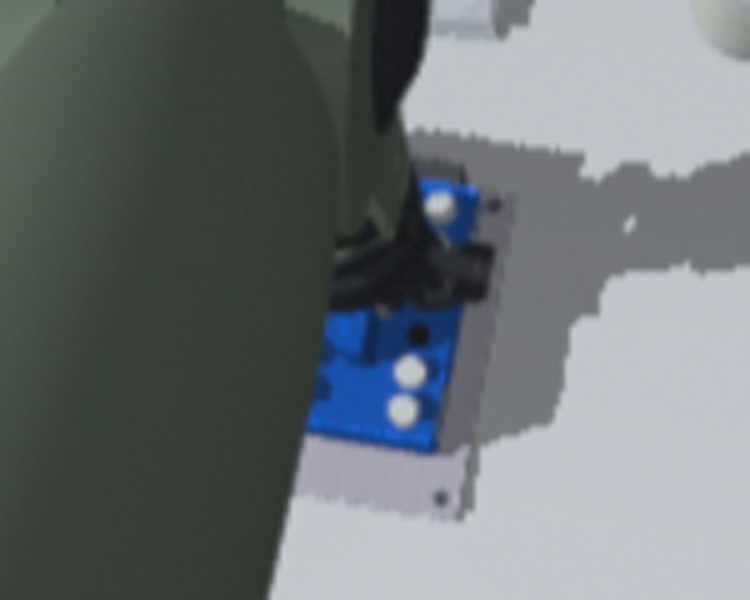

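Run:
```python
from h import *
import pickle
s,c=pickle.load(open("w8.pkl","rb"))
Rt=rot(s["orientation"]);z=Rt[:,2];print("toolz station",Rm.T@z[:2],"yaw",np.arctan2(-Rt[0,1],Rt[1,1]))
cv2.imwrite("pics/z8.png",cv2.resize(c["image"][115:305,310:400],None,fx=6,fy=3,interpolation=cv2.INTER_CUBIC))
a=cv2.imread("pics/scene8.png");cv2.imwrite("pics/z9.png",cv2.resize(a[215:295,285:365],None,fx=7.5,fy=7.5,interpolation=cv2.INTER_CUBIC)*1)
```

```text
toolz station [-0.00727126 -0.00981097] yaw -0.1642603917150908
```

View pics/z8.png

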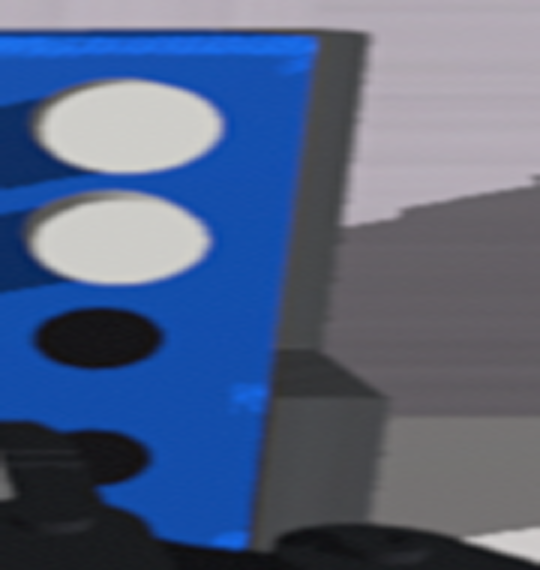

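View pics/z9.png

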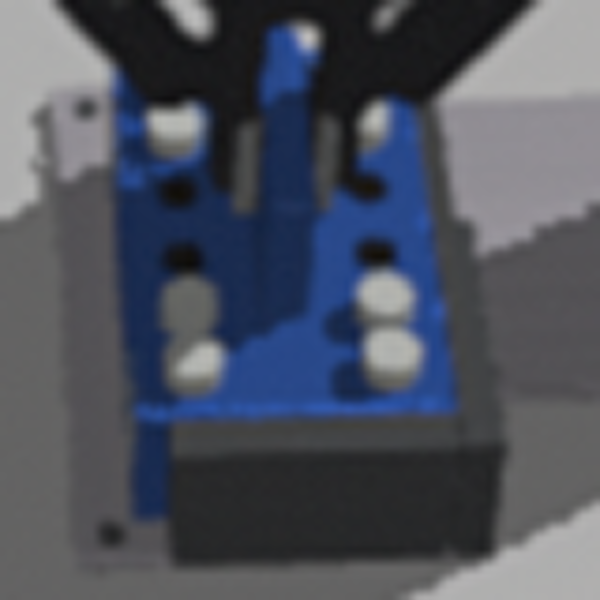

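The rack looks flush along both stops: there is no gap at the side edge in z8 and none at the back edge in z9. The tool leans about 0.7° over the stops under load, so I'll counter it to keep the rack flat.

Call:
play_rows:
  increments:
    - [[0,0,0],[-0.006,-0.005,0],-1]
    - [[0,0,0],[-0.012,-0.01,0],-1]
    - [[0,0,0],[-0.012,-0.01,0],-1]
    - [[0,0,0],[-0.012,-0.01,0],-1]

```text
t: 15.12
tool_pos: [0.5682, 0.0263, 0.1394]
orientation: [0.001, 0.082, 0.997, -0.0]
contact_force: [-20.9, -14.0, 26.7]
opening: 0.0126
```

Run:
```python
from station import *
from h import *
s=observe();Rt=rot(s["orientation"]);print("toolz station",Rm.T@Rt[:2,2],st(s["tool_pos"]*1e3),s["tool_pos"][2],Rm.T@s["contact_force"][:2],s["contact_force"][2],s["torque"],s["opening"])
```

```text
toolz station [ 1.62386235e-03 -3.79860003e-05] [-64.5 -41.2] 0.13943214451170766 [-18.36802144 -17.18710631] 26.66207197919201 [-2.64226003  4.11421402  0.36496956] 0.012622929483401393
```

Call:
play_rows:
  increments:
    - [[0,0,0],[0,0,0],-1]
    - [[0,0,0],[0,0,0],-1]
    - [[0,0,0],[0,0,0],-1]
    - [[0,0,0],[0,0,0],-1]
    - [[0,0,0],[0,0,0],-1]

```text
t: 15.75
tool_pos: [0.5682, 0.0264, 0.1394]
orientation: [0.001, 0.082, 0.997, -0.0]
contact_force: [-20.4, -13.7, 27.3]
opening: 0.0127
```

Run:
```python
from station import *
from h import *
s=observe();Rt=rot(s["orientation"]);print(Rm.T@Rt[:2,2],st(s["tool_pos"]*1e3),Rm.T@s["contact_force"][:2],s["contact_force"][2])
c=capture("scene");cv2.imwrite("pics/s10.png",c["image"])
```

```text
[ 1.61223716e-03 -8.42466122e-05] [-64.5 -41.2] [-17.92874525 -16.7878129 ] 27.314399252987226
```

View pics/s10.png

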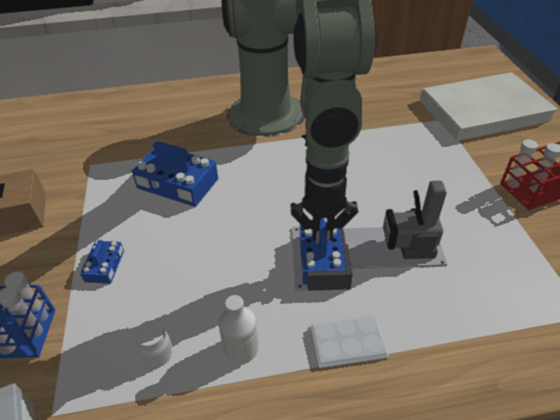

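The rack sits in the corner at (323,255). The bottle (238,335), jar (152,343) and well plate (348,341) haven't moved. The forces are steady, so I'm handing in.

Run:
```python
from station import *
print(finish_job())
```

```text
the job is handed in; nothing more can be done
None
```

The job is handed in after about 16 s, well under the 67 s limit; no verdict was reported.

- **Trigger:** I squeezed it until the fingers stalled at a 38 mm opening (39 mm expected). After I opened the fingers, the wrist picture showed it sprung fully back out.
- **Rack:** I took the middle-sized rack by its handle and lowered it onto the plate, touching at the predicted height. I then slid it against the long stop and along into the corner.
- **Final state:** The rack is still gripped, with the force on the tool steady at about 18 N from the back stop, 17 N from the long stop and 27 N up from the plate. The tool is upright to within 0.002 rad.
- **Flushness:** Close-up pictures showed no gap at either stop. They were taken just before I corrected a 0.7° lean of the tool over the stops. I took only one wider picture after that, and it shows the rack in the corner.
- **Bystanders:** The bottle, jar and well plate look unmoved.

One small disagreement: the measured home position is x -64.5, y -41.2 mm against the nominal -65, -42. That is within my roughly 3 mm uncertainty in locating the station.

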